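Hold the keepsake chest open for its catalogue photo

ROBOT

A 6-joint arm with a two-finger parallel gripper is mounted at the origin on the work surface. World frame = base frame: x ahead of the robot, y to its left, z up, the work surface at z = 0. Lengths are in m, angles in rad, forces in N, time in s.
With the tool pointing down it reaches from about 0.4 to 0.925 m from the base axis. Payload 3.4 kg.
Tool frame: the origin (TCP) lies at the very end of the fingers, on their centre line; the grasp point (between the pads) lies 19 mm behind it; z points along the fingers, y is the direction in which the jaws open and shut (so a half turn about z gives the same grasp; the last joint's range is limited). The gripper opens to 85 mm and grips with 20 to 120 N. Pads are 22 mm wide; open, the fingers measure 114 mm over their backs; the gripper's body (76 mm by 85 mm) begins 54 mm behind the grasp point. The pads swing forward as they close: fully open they stand 13 mm farther back than shut.
Start: joints at [1.147, 0.307, 1.506, -0, 1.328, -0.073], TCP at [0.197, 0.54, 0.204] pointing down, gripper open.
Joint ranges: [-3.12, 3.12], [-1.05, 2.28], [0.14, 2.33], [-1.42, 4.57], [0.1, 2.73], [-2.68, 2.68]. Speed limits (rad/s): [2.57, 2.57, 3.14, 3.14, 3.14, 3.14].

INTERFACE

Orientations are given as a unit quaternion [x, y, z, w].
In Python, from workcell import * gives the robot as it stands. The module is installed in compiled form; this text tells all that it offers.
- The arm moves only by the shell command python3 -m jog 'ROWS' [OPENING] [FORCE]. ROWS is text: rows parted by semicolons, each of 6 numbers parted by spaces: the shift along the tool's x, y, z in mm, then the turn, a rotation vector about the tool's x, y, z in rad. A call has 1 to 20 rows; each row is the pose to reach, as a shift and turn from the pose commanded when the call began, along the tool's axes at that moment; what a row does not reach only later rows make up. A row lasts 1/12 s, in which the tool goes at most 41.7 mm and 7.16 degrees, less where a joint would pass 70% of its speed; a pose out of reach is approached as far as the arm can. A call with a gripper value outside its range is refused whole. OPENING is the closure, from 0 (fully open) to 1 (shut), set as the call begins (- or left out, the last holds). The fingers move at their own pace and stop on an object; FORCE is the grip in N (left out, the last holds). Time passes only in rows, so rows that repeat a pose let the fingers close. It gives the time, the measured TCP pose, the force and the opening at its end, in the units of the state.
- observe(): the state, without advancing time (a new reading comes with each control period).
- grab_frame(name): name is "side" or "top" or "wrist"; returns the picture (400x640x3 uint8, blue, green, red); there is no depth.
- camera_model(name): a dict with "fx", "fy", "cx", "cy" (pixels), "rvec" (rotation vector, rad) and "tvec" (3), from world to camera coordinates, as OpenCV has them. Camera axes: x right, y down, z forward; pixel columns grow to the right and rows downward; lengths in m; the calibration is good to about 2 mm. A picture is of the moment at which its call begins: read the wrist's pose just before it. camera_model takes no time and is no camera call; for the wrist camera it gives the pose at the moment of the call.
- sign_off(): hands the job in, once; it reports no verdict.
The state is a dict: "time_s": time; "joints": joint angles; "joint_velocities": joint speeds; "effort": joint torques, N m; "tcp_pos": TCP position; "tool_rot": TCP orientation; "wrist_force": force on the tool from outside, world axes, zero at the start; "moment": the same for the moment, N m; "gripper_width": finger opening in m.
Only numpy, scipy, OpenCV 4.12 (cv2) and the standard library are available. Lean on these libraries where they do the work, as an engineer would, in place of code of your own. Each camera call takes 0.05 s, during which the arm holds its last target.

TASK

The keepsake chest is to be photographed for the shop's catalogue: first slide the grip of the display light's dimmer level with the small steel pointer beside its slot and let go of it, then lift the chest's lid by its handle until it is 50 degrees open from shut. The lid falls shut by itself, so finish while still holding it there, steady, give or take five degrees, with the gripper alone; do not push the things standing around out of their places.

Things in the scene. Friction and masses are not known exactly. Their poses are not given: they have to be found in the camera images.
- chest: Wooden keepsake chest with brass straps, fixed to the table: 160 mm deep (its x) by 240 mm wide (its y), walls 100 mm high and 9 mm thick. Origin: centre of its underside. x points from its front to its back (hinge side), z up. Its yaw varies. Its arched lid rises to 37 mm above the walls.
- lid (a joint): Hinge angle of the chest's lid in rad: 0 shut, grows as the lid opens (0.873 = 50 degrees), stop at 1.15. The hinge runs along the chest's y axis at the top of its back wall. The lid (about 0.35 kg) falls shut if let go.
- lid_hinge (a point): Middle of the hinge line: 80 mm behind the chest's origin (+x of the chest) and 100 mm up.
- lid_bar (a point): Middle of the lid's handle: a round dark steel bar, 12 mm thick and 110 mm long, along the chest's y axis, carried at its two ends by posts of the same thickness. It is 130 mm in front of the hinge line and 72 mm above it when the lid is shut, and there about 43 mm above the lid's boards under it; it swings about the hinge with the lid and does not turn in its posts.
- dimmer: Slide dimmer of the display light: white plastic housing fixed to the table, 100 mm (its x) by 220 mm (its y), 30 mm high. Origin: centre of its underside. Its black grip slides along its y axis, over x = 0. Fine marks are printed beside the slot on its +x side. Its yaw varies.
- fader (a joint): Position of the dimmer's grip in m: 0 at the -y end of the slot, 0.15 at the +y end (grip at y = -75 mm + this value in the dimmer's frame). It slides with about 1.5 N of friction and stays where it is left.
- fader_top (a point): Centre of the top of the dimmer's grip, a black block 24 mm (across the slot, dimmer's x) by 20 mm (along the slot) and 44 mm tall with a white line across the middle of its top; its top is 74 mm above the table.
- pointer: Small flat dark steel pointer, 20 mm by 10 mm and 4 mm thick, lying on the dimmer's housing 34 mm to the -x side of the slot, its tip towards the slot; it cannot be moved. It has the dimmer's yaw, and its own x axis through its origin is the line across the slot on which the grip's middle has to stand.
- candle: Bystander: loose white pillar candle, 48 mm across, 63 mm tall. Origin: centre of its underside.
- spool: Bystander: loose empty wooden spool standing on end, 52 mm across, 38 mm tall. Origin: centre of its underside.
- giftbox: Bystander: loose cardboard box, 70 by 70 mm, 45 mm tall. Origin: centre of its underside.
- votive: Bystander: loose glass cup, 64 mm across, 60 mm tall. Origin: centre of its underside.
- vase: Bystander: loose white ceramic vase, 72 mm across, 105 mm tall. Origin: centre of its underside.
- bell: Bystander: loose brass hand bell, 60 mm across, 85 mm tall. Origin: centre of its underside.
- jar: Bystander: loose glass jar with a steel lid, 64 mm across, 80 mm tall. Origin: centre of its underside.
Things that resemble listed ones, but are neither listed nor needed, are in the scene too. What is shaped like the dimmer but turquoise is not meant.

How it is judged:
By the outcome, as a careful person would: the job done as asked, in the order asked, and still so for the second after the job is handed in, while the arm keeps its last pose, push and grip.
It also fails if it takes over 51 s, if anything falls off the work surface, if the arm or the gripper's body presses on something with over 40 N, if the wrist force passes 120 N, or if a joint passes its speed limit or range.

## Working session

There is one attempt and no reset: what is moved stays moved. The work goes in short steps, Python scripts to look and compute and a shell command to move; the robot and the scene stay as the last step left them, time stands still between calls to the robot, and variables do not carry over. Pictures are saved under pics/ and viewed, and the job is handed in when it is done.

```bash
mkdir -p pics; cat > h.py <<'E'
import numpy as np, cv2
from workcell import *
from scipy.spatial.transform import Rotation as R
def cm(n):
    c=camera_model(n); Rm=cv2.Rodrigues(np.array(c['rvec'],float))[0]; t=np.array(c['tvec'],float).ravel()
    return c,Rm,t
def ray(m,u,v):
    c,Rm,t=m; d=Rm.T@np.array([(u-c['cx'])/c['fx'],(v-c['cy'])/c['fy'],1]); return -Rm.T@t,d
def plane(m,u,v,z):
    o,d=ray(m,u,v); return o+d*(z-o[2])/d[2]
def proj(m,p):
    c,Rm,t=m; q=Rm@np.array(p)+t; return np.array([c['fx']*q[0]/q[2]+c['cx'],c['fy']*q[1]/q[2]+c['cy']])
E
python3 - <<'E'
from h import *
print(observe())
for n in ['top','side','wrist']:
    print(n,camera_model(n)); cv2.imwrite(f'pics/{n}0.png',grab_frame(n))
E
```

```text
{'time_s': 0.0, 'joints': array([ 1.14750609e+00,  3.07521175e-01,  1.50767841e+00,  2.27631898e-06,
        1.32839594e+00, -7.34667647e-02]), 'joint_velocities': array([ 0.00226872, -0.00096223,  0.00017686, -0.00147113, -0.00010962,
       -0.00161358]), 'effort': array([-1.49367108e-03, -4.57562721e+01, -2.51919365e+01, -1.59296364e-04,
        1.33001377e-02,  1.87411950e-05]), 'tcp_pos': array([0.19676384, 0.53948156, 0.20330888]), 'tool_rot': array([ 1.74021406e-01,  9.84741361e-01, -9.70428186e-04, -2.47255130e-04]), 'wrist_force': array([ 0.34784148, -0.45471348, -0.16235639]), 'moment': array([0.0165007 , 0.06304508, 0.05183873]), 'gripper_width': 0.08566975562383407}
top {'fx': 464.91162678828863, 'fy': 464.91162678828863, 'cx': 322.1828297800082, 'cy': 198.13137024020102, 'rvec': array([ 2.15926713, -2.22355937,  0.06717979]), 'tvec': array([0.06517464, 0.52866164, 1.37598495])}
side {'fx': 471.6644579193871, 'fy': 471.6644579193871, 'cx': 312.7849015812785, 'cy': 201.6870298211736, 'rvec': array([ 2.23800918, -0.96352574,  0.34661746]), 'tvec': array([-0.33599244,  0.40734076,  1.2662515 ])}
wrist {'fx': 328.7318209429213, 'fy': 328.7318209429213, 'cx': 323.4988072944198, 'cy': 194.91465702466627, 'rvec': array([-2.37853632, -1.66293177, -0.23316753]), 'tvec': array([-0.57348028, -0.03536499,  0.37823518])}
```

View pics/top0.png

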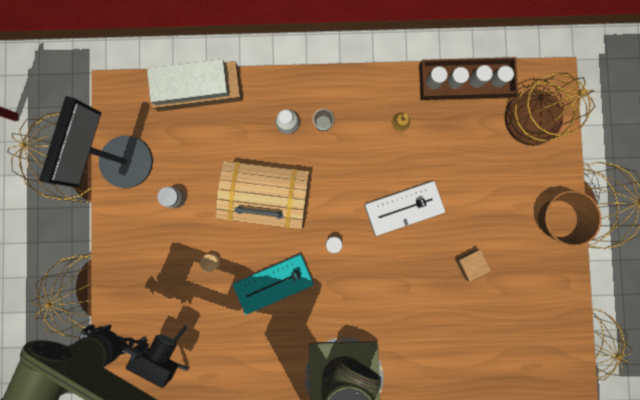

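View pics/side0.png

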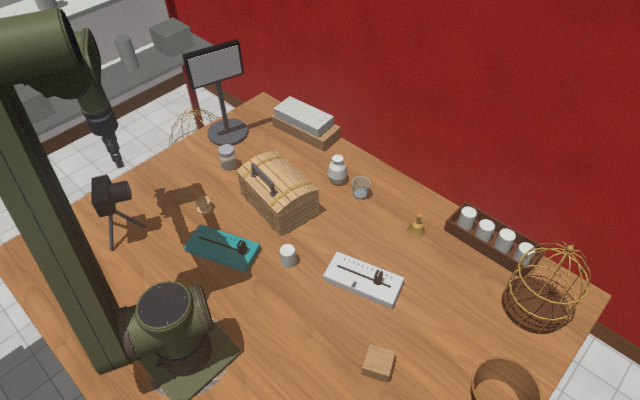

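View pics/wrist0.png

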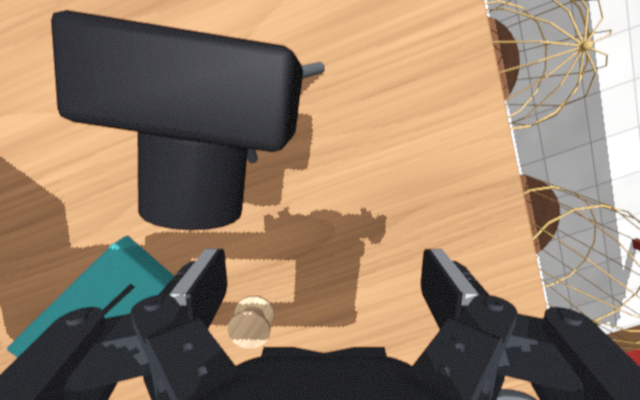

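Top view: chest around (263,193), handle at (259,211), white dimmer around (405,207) with the grip near (421,202) and the pointer near (405,222). The turquoise decoy is at (273,282). I'll zoom in on these.

```bash
python3 - <<'E'
from h import *
t=cv2.imread('pics/top0.png'); s=cv2.imread('pics/side0.png')
a=cv2.resize(t[170:245,355:455],None,fx=4,fy=4,interpolation=cv2.INTER_CUBIC)
b=cv2.resize(t[150:240,205:320],None,fx=4,fy=4,interpolation=cv2.INTER_CUBIC)
im=np.zeros((560,800,3),np.uint8); im[:300,:400]=a; im[:360,400:800]=b[:, :400]; cv2.imwrite('pics/z1.png',im)
m=cm('top')
g=t.copy(); hsv=cv2.cvtColor(t,cv2.COLOR_BGR2HSV)
w=((hsv[...,1]<40)&(hsv[...,2]>150)).astype(np.uint8); w[:,:355]=0;w[:,455:]=0;w[:170]=0;w[250:]=0
w=cv2.morphologyEx(w,cv2.MORPH_CLOSE,np.ones((9,9)))
c=max(cv2.findContours(w,0,1)[0],key=cv2.contourArea); h=cv2.convexHull(c)
P=np.array([plane(m,u,v,0.030)[:2] for u,v in h[:,0]],np.float32)
r=cv2.minAreaRect(P); print(r, cv2.minAreaRect(h)); print(cv2.boxPoints(r))
for u,v in [(421,202),(405,222)]: print(plane(m,u,v,.03))
E
```

```text
((0.49306705594062805, -0.19332629442214966), (0.09814992547035217, 0.2187006026506424), 17.16574478149414) ((404.6419677734375, 208.03036499023438), (33.240234375, 73.8505859375), 71.1139144897461)
[[ 0.41390485 -0.10333084]
 [ 0.47845146 -0.31228942]
 [ 0.57222927 -0.28332174]
 [ 0.5076827  -0.07436317]]
[ 0.50944044 -0.24256416  0.03      ]
[ 0.45171046 -0.19282076  0.03      ]
```

View pics/z1.png

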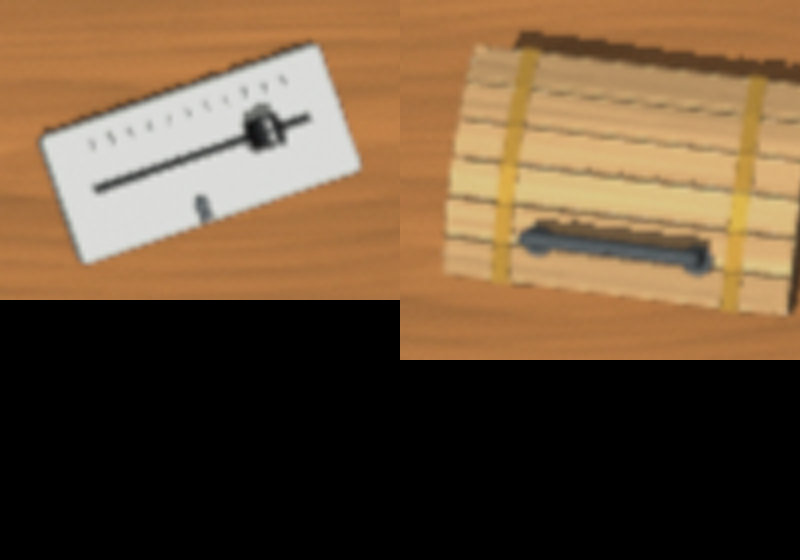

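The zoom shows the dimmer's marks on the far (world +x) side and the pointer near (406,221), so the yaw is about 17°. The grip top is near (421,202). Next I'll measure the chest and work out the first move.

```bash
cat >> h.py <<'E'
def shift(target_p, target_R, p=None, q=None):
    s=observe(); p=s['tcp_pos'] if p is None else p; q=s['tool_rot'] if q is None else q
    R0=R.from_quat(q); d=R0.inv().apply(np.array(target_p)-p)*1000
    rv=(R0.inv()*target_R).as_rotvec(); return np.round(d,1),np.round(rv,4)
def toolR(yaw_y, tilt=0):
    # tool y along world yaw_y (rad), pointing down; tilt: tool z leans toward +tool-y heading
    y=np.array([np.cos(yaw_y),np.sin(yaw_y),0]); z=np.array([0,0,-1.]); 
    zz=np.cos(tilt)*z+np.sin(tilt)*y; yy=np.cos(tilt)*y-np.sin(tilt)*z; xx=np.cross(yy,zz)
    return R.from_matrix(np.c_[xx,yy,zz])
E
python3 - <<'E'
from h import *
m=cm('top')
# bar ends z=.172
a=plane(m,205+(520+17-400)/4,150+238/4,.172);b=plane(m,205+(705-12-400)/4,150+258/4,.172)
print('bar ends',a,b,np.linalg.norm(a-b),'mid',(a+b)/2,'yaw',np.degrees(np.arctan2(-(a-b)[0],(a-b)[1])))
print('grip',plane(m,421,201.8,.074),'ptr',plane(m,406.3,221.3,.034))
c,Rm,t=cm('wrist'); s=observe(); o=-Rm.T@t; Rt=R.from_quat(s['tool_rot'])
print('cam in tool',Rt.inv().apply(o-s['tcp_pos']), 'cam z in tool',Rt.inv().apply(Rm.T@[0,0,1]),'cam x',Rt.inv().apply(Rm.T@[1,0,0]))
for th in (17.17,):
  print(shift([.51,-.235,.22],toolR(np.radians(th))))
E
```

```text
bar ends [0.4972281  0.27081081 0.172     ] [0.48093521 0.16770376 0.172     ] 0.10438641419710869 mid [0.48908165 0.21925728 0.172     ] yaw -8.979581479697394
grip [ 0.50801728 -0.23313901  0.074     ] ptr [ 0.45364251 -0.19601735  0.034     ]
cam in tool [ 0.07010314 -0.00066904 -0.1692583 ] cam z in tool [-2.76685827e-01  4.96648762e-04  9.60960304e-01] cam x [-8.68141012e-04  9.99999329e-01 -7.66785828e-04]
(array([-559.7, -620.4,  -15.6]), array([-1.600e-03,  6.000e-04,  9.213e-01]))
```

```bash
python3 -m jog '0 0 -60 0 0 0; 0 0 -120 0 0 0; 0 0 -120 0 0 0; -326 -243 -120 0 0 0.4; -326 -243 -120 0 0 0.4; -326 -243 -120 0 0 0.4; -326 -243 -120 0 0 0.4; -326 -243 -120 0 0 0.4; -326 -243 -120 0 0 0.4; -326 -243 -120 0 0 0.4; -326 -243 -120 0 0 0.4; -326 -243 -120 0 0 0.4; -326 -243 -120 0 0 0.4; -326 -243 -120 0 0 0.4; -326 -243 -120 0 0 0.4' 0 30
python3 - <<'E'
from h import *
print(observe()['joints'],shift([.51,-.235,.22],toolR(np.radians(17.17))))
E
```

```text
time_s: 1.4
tcp_pos: [0.4206, 0.1987, 0.3238]
tool_rot: [0.368, 0.93, -0.0, -0.0]
wrist_force: [-0.2, 0.1, 0.2]
gripper_width: 0.0853
[ 3.50347494e-01  7.51075863e-02  1.50904570e+00  3.06686984e-04
  1.55841711e+00 -4.66495444e-01] (array([-362.2, -254.9,  103.8]), array([-9.000e-04, -5.000e-04,  5.172e-01]))
```

```bash
python3 -m jog '-300 -211 0 0 0 0.52; -300 -211 0 0 0 0.52; -300 -211 0 0 0 0.52; -300 -211 0 0 0 0.52; -300 -211 0 0 0 0.52; -300 -211 0 0 0 0.52; -300 -211 0 0 0 0.52; -300 -211 0 0 0 0.52; -362 -255 104 0 0 0.52; -362 -255 104 0 0 0.52; -362 -255 104 0 0 0.52; -362 -255 104 0 0 0.52; -362 -255 104 0 0 0.52; -362 -255 104 0 0 0.52; -362 -255 104 0 0 0.52; -362 -255 104 0 0 0.52'
python3 - <<'E'
from h import *
print(camera_model('wrist'));cv2.imwrite('pics/w1.png',grab_frame('wrist')); cv2.imwrite('pics/s1.png',grab_frame('side'))
print(observe()['tcp_pos'],observe()['joints'])
E
```

```text
time_s: 2.73
tcp_pos: [0.5121, -0.2316, 0.2217]
tool_rot: [0.592, 0.806, 0.0, 0.001]
wrist_force: [0.4, -0.3, -0.3]
gripper_width: 0.0854
{'fx': 328.7318209429213, 'fy': 328.7318209429213, 'cx': 323.4988072944198, 'cy': 194.91465702466627, 'rvec': array([-2.83095528, -0.43047678, -0.06393757]), 'tvec': array([-0.42018054, -0.39989044,  0.29052504])}
[ 0.51204699 -0.23195385  0.22192527] [-5.00744692e-01  2.74228637e-01  1.50832074e+00  3.78211542e-04
  1.35623678e+00 -8.03723745e-01]
```

View pics/w1.png

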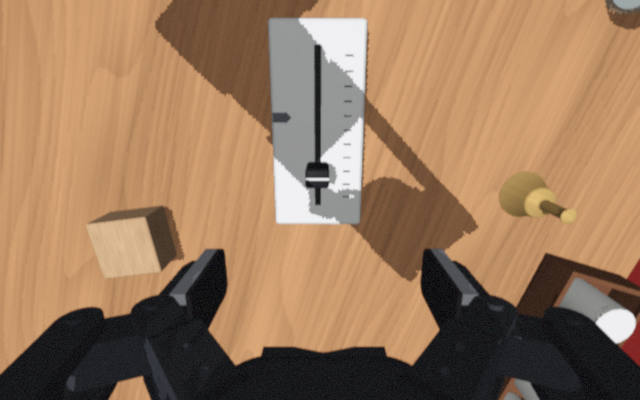

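Wrist view: grip's white line at about (317,179), pointer spanning (273–291, 117) with its tip at 291, slot from (318,45) to (318,205). The gift box at (130,245) and bell at (540,200) are clear of it.

```bash
cat > meas.py <<'E'
import sys
from h import *
def rep(m,im,off):
    pass
E
python3 - <<'E'
from h import *
im=cv2.imread('pics/w1.png')
cv2.imwrite('pics/w1z.png',cv2.resize(im[100:215,262:372],None,fx=5,fy=5,interpolation=cv2.INTER_CUBIC))
m=cm('wrist')
hsv=cv2.cvtColor(im,cv2.COLOR_BGR2HSV)
w=((hsv[...,1]<60)&(hsv[...,2]>90)).astype(np.uint8); w[:,:262]=0;w[:,375:]=0;w[230:]=0
w=cv2.morphologyEx(w,cv2.MORPH_CLOSE,np.ones((15,15)))
h=cv2.convexHull(max(cv2.findContours(w,0,1)[0],key=cv2.contourArea))
r=cv2.minAreaRect(np.array([plane(m,u,v,.030)[:2] for u,v in h[:,0]],np.float32)); print(r)
g=im.max(2)
# pointer: dark pixels
p=(g[108:128,268:296]<75); 
print(p.sum()); ys,xs=np.nonzero(p); print(xs.min()+268,xs.max()+268,ys.mean()+108)
E
```

```text
((0.4943729043006897, -0.19632969796657562), (0.09967251121997833, 0.21842512488365173), 16.989601135253906)
96
274 288 117.08333333333333
```

View pics/w1z.png

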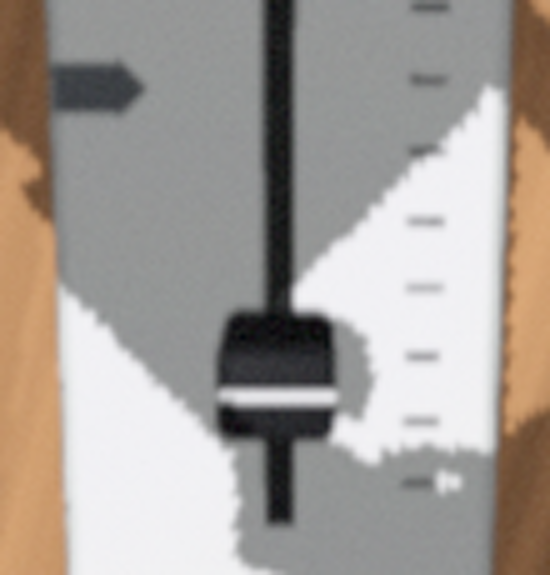

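```bash
python3 - <<'E'
from h import *
m=cm('wrist'); th=np.radians(17.0); c=np.array([.4944,-.1963])
ex=np.array([np.cos(th),np.sin(th)]); ey=np.array([-np.sin(th),np.cos(th)])
for n,u,v,z in [('ptr tip',290.6,117,.034),('ptr back',272.5,117,.034),('grip',317,179,.074),('slot top',317.9,45,.03),('slot bot',317.6,204,.03)]:
    P=plane(m,u,v,z)[:2]; print(n,P,'dimmer xy',(P-c)@ex*1e3,(P-c)@ey*1e3)
G=plane(m,317,179,.074)[:2]
print(shift([*G,.052],toolR(th)))
E
```

```text
ptr tip [ 0.46333249 -0.19215743] dimmer xy -28.498834457452286 13.04481633428623
ptr back [ 0.44505834 -0.19784905] dimmer xy -47.63855710196517 12.944742724053757
grip [ 0.50753349 -0.23897305] dimmer xy 0.08322794787637135 -44.64830180413195
slot top [ 0.47015336 -0.11603746] dimmer xy 0.2793223368226243 83.84448186808594
slot bot [ 0.51919312 -0.2772699 ] dimmer xy 0.03647383708588077 -84.68070921082395
(array([ -5.1,  -6.8, 169.9]), array([0.0022, 0.0018, 0.0062]))
```

```bash
python3 -m jog '-5 -7 40 0 0 0; -5 -7 80 0 0 0; -5 -7 110 0 0 0; -5 -7 130 0 0 0; -5 -7 130 0 0 0; -5 -7 130 0 0 0'
python3 - <<'E'
from h import *
m=cm('wrist');im=grab_frame('wrist');cv2.imwrite('pics/w2.png',im)
print(observe()['tcp_pos'])
print(shift([.5075,-.239,.044],toolR(np.radians(17))))
E
```

```text
time_s: 3.33
tcp_pos: [0.5059, -0.2392, 0.0904]
tool_rot: [0.593, 0.805, -0.0, -0.001]
wrist_force: [0.4, 1.2, 0.7]
gripper_width: 0.0852
[ 0.50711045 -0.24001368  0.09165155]
(array([ 0.9,  0.6, 47.7]), array([0.0015, 0.0015, 0.0051]))
```

View pics/w2.png

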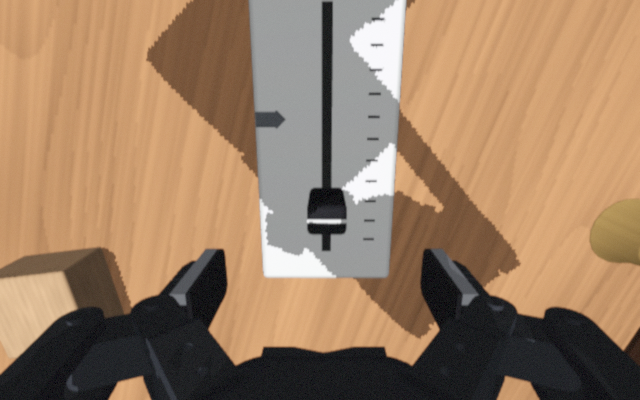

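```bash
python3 - <<'E'
from h import *
m=cm('wrist'); th=np.radians(17.0); c=np.array([.4944,-.1963])
ex=np.array([np.cos(th),np.sin(th)]); ey=np.array([-np.sin(th),np.cos(th)])
for n,u,v,z in [('ptr tip',285,119.5,.034),('grip',327,221,.074)]:
    P=plane(m,u,v,z)[:2]; print(n,P,'dimmer xy',(P-c)@ex*1e3,(P-c)@ey*1e3)
E
python3 -m jog '1 0 20 0 0 0; 1 0 40 0 0 0; 1 0 47 0 0 0; 1 0 47 0 0 0; 1 0 47 0 0 0'
python3 -m jog '0 0 0 0 0 0; 0 0 0 0 0 0; 0 0 0 0 0 0; 0 0 0 0 0 0; 0 0 0 0 0 0; 0 0 0 0 0 0; 0 0 0 0 0 0; 0 0 0 0 0 0' 1 25
python3 - <<'E'
from h import *
print(observe())
E
```

```text
ptr tip [ 0.46518471 -0.19307277] dimmer xy -26.995166949102863 11.627942281431698
grip [ 0.50901662 -0.23993291] dimmer xy 1.2209206945016289 -45.99984367500002
time_s: 3.8
tcp_pos: [0.5067, -0.2395, 0.0446]
tool_rot: [0.593, 0.805, 0.0, 0.001]
wrist_force: [-0.0, -0.9, 0.2]
gripper_width: 0.0852
time_s: 4.47
tcp_pos: [0.5075, -0.2393, 0.044]
tool_rot: [0.593, 0.805, 0.001, 0.002]
wrist_force: [4.7, 2.5, 5.0]
gripper_width: 0.0226
{'time_s': 4.4667, 'joints': array([-5.16571478e-01,  4.52894008e-01,  1.73884558e+00,  1.23327106e-03,
        9.46553365e-01, -8.18077053e-01]), 'joint_velocities': array([ 0.00045952,  0.00068172,  0.00229797, -0.00435048,  0.0003428 ,
        0.00027413]), 'effort': array([-2.19601437e+00, -4.51860988e+01, -1.52344269e+01, -1.20352428e+00,
        9.46285911e-01,  4.78870264e-03]), 'tcp_pos': array([ 0.50753778, -0.23929968,  0.04403057]), 'tool_rot': array([5.93180629e-01, 8.05067555e-01, 6.91799718e-04, 1.57935326e-03]), 'wrist_force': array([4.72945006, 2.50717467, 5.03963822]), 'moment': array([ 0.36925499, -0.68852833, -0.03031544]), 'gripper_width': 0.022575568323327508}
```

```bash
python3 -m jog '10 0 0 0 0 0; 20 0 0 0 0 0; 30 0 0 0 0 0; 40 0 0 0 0 0; 50 0 0 0 0 0; 57.6 0 0 0 0 0; 57.6 0 0 0 0 0; 57.6 0 0 0 0 0; 57.6 0 0 0 0 0'
python3 - <<'E'
from h import *
m=cm('wrist');im=grab_frame('wrist');cv2.imwrite('pics/w3.png',im)
E
```

```text
time_s: 5.22
tcp_pos: [0.4901, -0.1828, 0.044]
tool_rot: [0.593, 0.805, 0.001, 0.001]
wrist_force: [5.3, 2.6, 6.1]
gripper_width: 0.0229
```

View pics/w3.png

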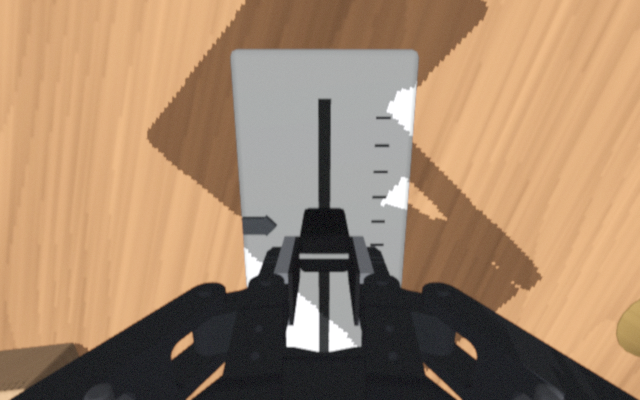

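The grip moved: its white line is at (325,257) and the pointer at (262,225). I'll release it, back off and check.

```bash
python3 -m jog '0 0 0 0 0 0; 0 0 0 0 0 0; 0 0 0 0 0 0; 0 0 0 0 0 0; 0 0 0 0 0 0; 0 0 -20 0 0 0; 0 0 -60 0 0 0; 0 0 -100 0 0 0; -40 0 -140 0 0 0; -40 0 -140 0 0 0;-40 0 -140 0 0 0; -40 0 -140 0 0 0; -40 0 -140 0 0 0' 0
python3 - <<'E'
from h import *
m=cm('wrist');im=grab_frame('wrist');cv2.imwrite('pics/w4.png',im)
cv2.imwrite('pics/t4.png',grab_frame('top'))
cv2.imwrite('pics/w4z.png',cv2.resize(im[60:215,252:372],None,fx=5,fy=5,interpolation=cv2.INTER_CUBIC)[:600])
E
```

```text
time_s: 6.35
tcp_pos: [0.4985, -0.2209, 0.1814]
tool_rot: [0.593, 0.805, -0.0, -0.002]
wrist_force: [-0.9, -0.4, -0.7]
gripper_width: 0.0854
```

View pics/w4.png

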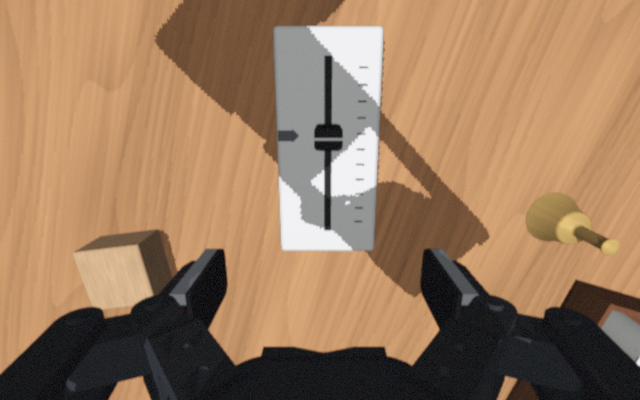

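View pics/w4z.png

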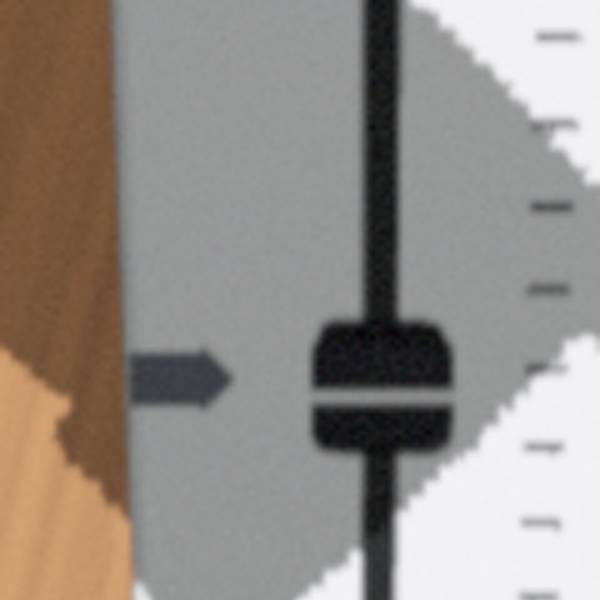

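Grip released: white line at about (328,139.2), pointer at (298,135.4). I'll correct for parallax.

```bash
python3 - <<'E'
from h import *
th=np.radians(17.0); c=np.array([.4944,-.1963])
ex=np.array([np.cos(th),np.sin(th)]); ey=np.array([-np.sin(th),np.cos(th)])
def f(m,L):
  for n,u,v,z in L:
    P=plane(m,u,v,z)[:2]; print(n,P,'dimmer xy',(P-c)@ex*1e3,(P-c)@ey*1e3)
f(cm('wrist'),[('ptr tip',298,135.4,.034),('grip',328,139.2,.074),('slot t',328,56,.03),('slot b',328,230,.03)])
im=cv2.imread('pics/t4.png'); cv2.imwrite('pics/t4z.png',cv2.resize(im[180:240,370:450],None,fx=8,fy=8,interpolation=cv2.INTER_CUBIC))
E
```

```text
ptr tip [ 0.46324404 -0.19149785] dimmer xy -28.390584716506307 13.701436629414648
grip [ 0.48992282 -0.18243206] dimmer xy -0.2269584460802716 14.570975945127406
slot t [ 0.46939833 -0.11560641] dimmer xy -0.3166912267962806 84.47744302917326
slot b [ 0.51995973 -0.27664026] dimmer xy 0.9536721009657552 -84.30271693639372
```

View pics/t4z.png

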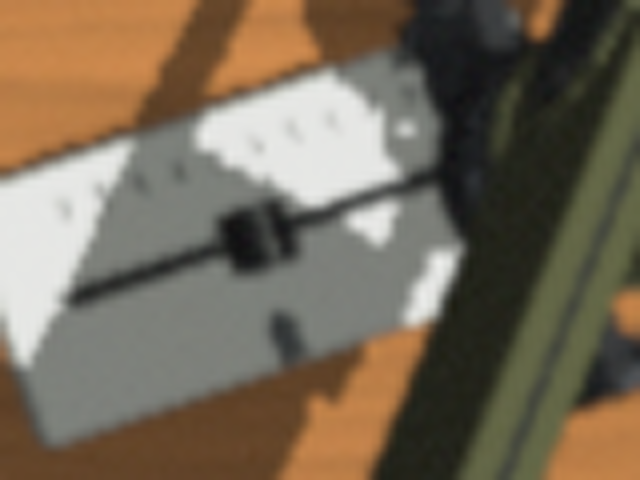

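```bash
python3 - <<'E'
from h import *
th=np.radians(17.0); c=np.array([.4944,-.1963])
ex=np.array([np.cos(th),np.sin(th)]); ey=np.array([-np.sin(th),np.cos(th)])
m=cm('top')
for n,u,v,z in [('tip',279,314,.034),('back',292,358,.034),('line',266,231,.074),('slotL',70,299,.03)]:
    P=plane(m,370+(u+.5)/8-.5,180+(v+.5)/8-.5,z)[:2]; print(n,P,'dimmer xy',(P-c)@ex*1e3,(P-c)@ey*1e3)
# edge location of white line & pointer subpixel in w4
im=cv2.imread('pics/w4.png').mean(2)
print(im[130:148,320:336].mean(1).round()); print(im[126:145,280:292].mean(1).round())
E
```

```text
tip [ 0.46111994 -0.19082472] dimmer xy -30.225057783657338 14.96618723849079
back [ 0.44480875 -0.19496214] dimmer xy -47.03319879881305 15.77847671870489
line [ 0.49052011 -0.18025114] dimmer xy 0.9818701235520331 16.481969356116522
slotL [ 0.46896105 -0.11455262] dimmer xy -0.4267724910478828 85.61303994061248
[ 26.  26.  25.  26.  27.  25.  34.  74. 122. 138. 114.  65.  29.  22.
  22.  21.  23.  22.]
[151. 151. 150. 144. 117.  78.  65.  66.  65.  65.  64.  65.  66.  65.
  85. 124. 145. 149. 150.]
```

Both views put the grip about 1 mm from the pointer's line, which is within measurement error, so I'm leaving it. Next is the chest.

```bash
python3 - <<'E'
from h import *
print(shift([.49,.21,.33],toolR(np.radians(-8))))
E
```

```text
(array([ 414.3,  119.2, -147.8]), array([-0.0043, -0.0031,  0.4409]))
```

```bash
python3 -m jog '0 0 -40 0 0 0; 0 0 -80 0 0 0; 0 0 -120 0 0 0; 414 119 -148 0 0 0.44; 414 119 -148 0 0 0.44; 414 119 -148 0 0 0.44; 414 119 -148 0 0 0.44; 414 119 -148 0 0 0.44; 414 119 -148 0 0 0.44; 414 119 -148 0 0 0.44; 414 119 -148 0 0 0.44; 414 119 -148 0 0 0.44; 414 119 -148 0 0 0.44; 414 119 -148 0 0 0.44; 414 119 -148 0 0 0.44; 414 119 -148 0 0 0.44; 414 119 -148 0 0 0.44; 414 119 -148 0 0 0.44; 414 119 -148 0 0 0.44'
python3 - <<'E'
from h import *
print(camera_model('wrist')['tvec']);im=grab_frame('wrist');cv2.imwrite('pics/w5.png',im)
print(observe()['joints'],observe()['tcp_pos'])
E
```

```text
time_s: 8.03
tcp_pos: [0.4912, 0.2071, 0.3308]
tool_rot: [0.755, 0.656, -0.001, -0.0]
wrist_force: [0.8, -0.0, -0.4]
gripper_width: 0.0855
[-0.4566872   0.19203818  0.57615172]
[ 3.19929986e-01  1.75358232e-01  1.37222311e+00 -2.38011771e-04
  1.59462465e+00  4.60855946e-01] [0.49135209 0.20714666 0.33098535]
```

View pics/w5.png

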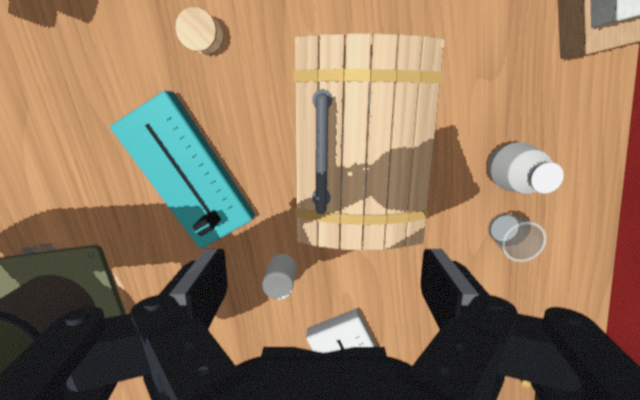

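Wrist view: the bar runs vertically from about (322,97) to (321,203), with the chest spanning (297–440, 35–248). I'll compute the bar's pose.

```bash
python3 - <<'E'
from h import *
im=cv2.imread('pics/w5.png'); hsv=cv2.cvtColor(im,cv2.COLOR_BGR2HSV)
m=cm('wrist')
# bar: bluish-gray dark: low saturation or hue blue
b=im[...,0].astype(int)-im[...,2].astype(int)
k=((b>0)&(im.max(2)<150)).astype(np.uint8); k[:, :305]=0; k[:,345:]=0; k[:80]=0; k[220:]=0
ys,xs=np.nonzero(k); print(len(xs),xs.min(),xs.max(),ys.min(),ys.max())
for y in range(85,220,8): 
    q=np.nonzero(k[y])[0]; print(y,(q.min(),q.max()) if len(q) else None,end=' ')
print()
ax=[]
mid=[(y,np.nonzero(k[y])[0].mean()) for y in range(108,186,4)]
pf=np.polyfit(*np.array(mid).T,1); print(pf)
for y in (90,95,200,205,212): print(y,plane(m,np.polyval(pf,y),y,.172))
a=plane(m,np.polyval(pf,100),100,.172);c=plane(m,np.polyval(pf,190),190,.172)
print('yaw',np.degrees(np.arctan2(-(a-c)[0],(a-c)[1])))
cv2.imwrite('pics/w5z.png',cv2.resize(im[80:220,290:350],None,fx=4,fy=4,interpolation=cv2.INTER_CUBIC))
s=cv2.imread('pics/s1.png'); cv2.imwrite('pics/s1z.png',cv2.resize(s[140:240,225:335],None,fx=5,fy=5,interpolation=cv2.INTER_CUBIC))
E
```

```text
1322 313 330 90 212
85 None 93 (np.int64(315), np.int64(328)) 101 (np.int64(314), np.int64(330)) 109 (np.int64(317), np.int64(326)) 117 (np.int64(317), np.int64(326)) 125 (np.int64(317), np.int64(326)) 133 (np.int64(317), np.int64(326)) 141 (np.int64(317), np.int64(326)) 149 (np.int64(317), np.int64(326)) 157 (np.int64(317), np.int64(326)) 165 (np.int64(317), np.int64(325)) 173 (np.int64(317), np.int64(325)) 181 (np.int64(317), np.int64(325)) 189 (np.int64(317), np.int64(325)) 197 (np.int64(313), np.int64(328)) 205 (np.int64(317), np.int64(325)) 213 None 
[-7.51879699e-03  3.22447744e+02]
90 [0.50075716 0.28567823 0.172     ]
95 [0.50007183 0.28117756 0.172     ]
200 [0.48428684 0.17751603 0.172     ]
205 [0.4834621 0.1720999 0.172    ]
212 [0.48229515 0.1644364  0.172     ]
yaw -8.658162509493952
```

View pics/w5z.png

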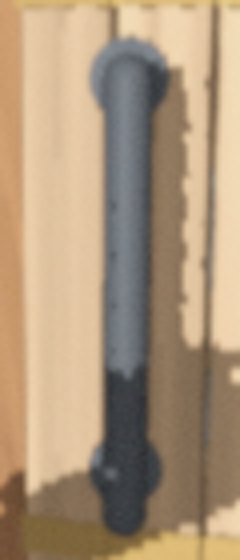

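View pics/s1z.png

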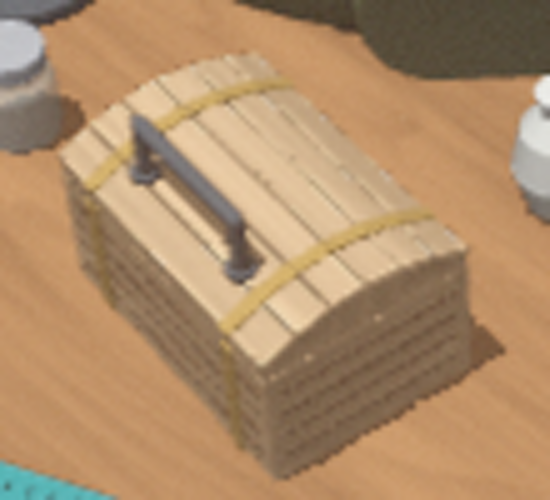

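```bash
cat >> h.py <<'E'
YC=np.radians(-8.6); EX=np.array([np.cos(YC),np.sin(YC),0]); BAR=np.array([.491,.2225,.172]); HINGE=BAR+.130*EX-np.array([0,0,.072])
def bar_at(a):
    ph=np.arctan2(72,130)+a; r=np.hypot(.130,.072); return HINGE-r*np.cos(ph)*EX+np.array([0,0,r*np.sin(ph)])
def tcp_for(a,tilt0=np.radians(35),back=0):
    t=tilt0-a; Rt=toolR(YC,t); return bar_at(a)+(.019-back)*Rt.as_matrix()[:,2],Rt
E
python3 - <<'E'
from h import *
print(*shift(*tcp_for(0,back=.09)))
p,Rt=tcp_for(0,back=.09); print(p)
E
```

```text
[ 15.6 -43.2 100.8] [-0.6113 -0.0023  0.009 ]
[0.45073396 0.22858967 0.2301598 ]
```

```bash
python3 -m jog '4 -43 0 -0.12 0 0; 8 -43 0 -0.24 0 0; 12 -43 20 -0.36 0 0; 16 -43 40 -0.48 0 0; 16 -43 70 -0.61 0 0.01; 16 -43 101 -0.61 0 0.01; 16 -43 101 -0.61 0 0.01; 16 -43 101 -0.61 0 0.01; 16 -43 101 -0.61 0 0.01; 16 -43 101 -0.61 0 0.01' 0.5
python3 - <<'E'
from h import *
m=cm('wrist');im=grab_frame('wrist');cv2.imwrite('pics/w6.png',im);cv2.imwrite('pics/s6.png',grab_frame('side'))
s=observe();print(s['joints'],s['gripper_width'])
print(*shift(*tcp_for(0)))
for d in (-.055,0,.055):
    P=BAR+d*np.array([-EX[1],EX[0],0]); print(proj(m,P),proj(cm('side'),P))
E
```

```text
time_s: 8.92
tcp_pos: [0.4552, 0.2327, 0.2348]
tool_rot: [0.723, 0.621, 0.201, 0.227]
wrist_force: [0.8, 0.4, 0.3]
gripper_width: 0.0428
[ 0.73843227  0.02657582  1.99207616 -0.65555415  0.81386944  1.27655794] 0.042817874376032114
[-4.9 -5.5 91.4] [ 0.0041 -0.0073 -0.0052]
[316.82810896 266.11074533] [271.64296676 183.60408423]
[316.00171573 201.50164503] [261.76013354 173.76919232]
[315.07270763 128.86990627] [252.26672193 164.32183295]
```

View pics/w6.png

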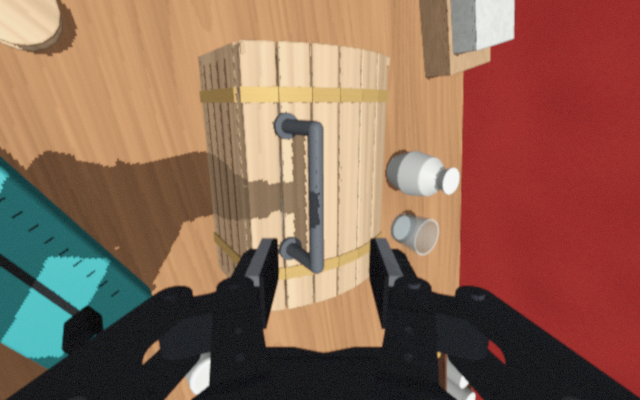

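View pics/s6.png

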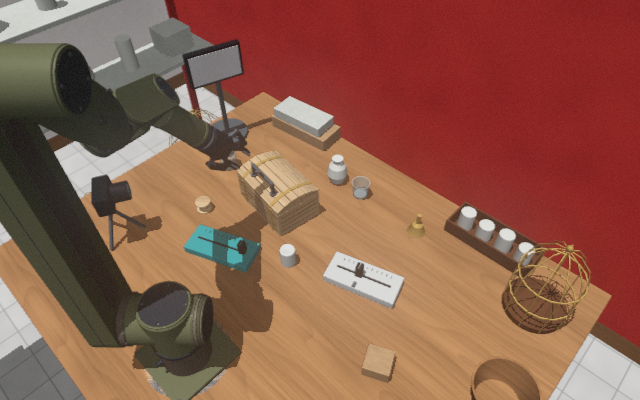

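The wrist view shows the bar at u≈316 from v≈123 to 272, which matches the prediction, and it sits between the fingers. I'll move part of the way in and re-read.

```bash
python3 -m jog '-2 -3 20 0 0 0; -4 -5 40 0 0 0; -5 -5.5 50 0 0 0; -5 -5.5 50 0 0 0; -5 -5.5 50 0 0 0; -5 -5.5 50 0 0 0'
python3 - <<'E'
from h import *
cv2.imwrite('pics/w7.png',grab_frame('wrist'))
for i in range(2): print(*shift(*tcp_for(0)))
m=cm('wrist')
for d in (-.055,0,.055): print(proj(m,BAR+d*np.array([-EX[1],EX[0],0])))
E
```

```text
time_s: 9.52
tcp_pos: [0.4756, 0.2225, 0.1878]
tool_rot: [0.723, 0.621, 0.198, 0.227]
wrist_force: [0.0, 0.1, -0.6]
gripper_width: 0.0428
[ 2.1  3.6 40.8] [ 0.0012 -0.005  -0.002 ]
[ 2.1  3.6 40.8] [ 0.0012 -0.005  -0.002 ]
[329.76831063 292.98722404]
[329.95428226 214.25314922]
[330.16995636 122.9440544 ]
```

View pics/w7.png

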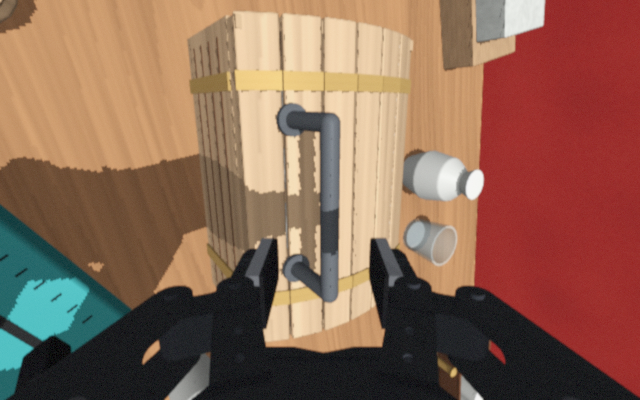

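The bar is at u≈330, as predicted. I'll go in the rest of the way and close.

```bash
python3 -m jog '1 3 10 0 0 0; 2 4 20 0 0 0; 2 4 30 0 0 0; 2 4 41 0 0 0; 2 4 41 0 0 0; 2 4 41 0 0 0; 2 4 41 0 0 0'
python3 - <<'E'
from h import *
print(*shift(*tcp_for(0)),observe()['wrist_force'])
E
python3 -m jog '0 0 0 0 0 0; 0 0 0 0 0 0; 0 0 0 0 0 0; 0 0 0 0 0 0; 0 0 0 0 0 0; 0 0 0 0 0 0' 1 40
python3 - <<'E'
from h import *
cv2.imwrite('pics/w8.png',grab_frame('wrist'));cv2.imwrite('pics/s8.png',grab_frame('side'))
print(*shift(*tcp_for(0)),observe()['wrist_force'],observe()['joints'])
E
```

```text
time_s: 10.15
tcp_pos: [0.5009, 0.2197, 0.1543]
tool_rot: [0.723, 0.622, 0.197, 0.227]
wrist_force: [0.3, 0.0, 0.9]
gripper_width: 0.043
[ 1.3  1.8 -1.3] [-0.0016 -0.0026 -0.0001] [0.31439064 0.00370374 0.92545748]
time_s: 10.65
tcp_pos: [0.5009, 0.2201, 0.155]
tool_rot: [0.723, 0.622, 0.197, 0.227]
wrist_force: [-0.1, -0.5, 0.1]
gripper_width: 0.0002
[ 1.   1.5 -0.9] [-0.0007 -0.0035 -0.0003] [0.66679214 1.17714256 0.37554984] [ 0.62989243  0.18035534  2.07063045 -0.81235504  0.58432173  1.40244151]
```

View pics/w8.png

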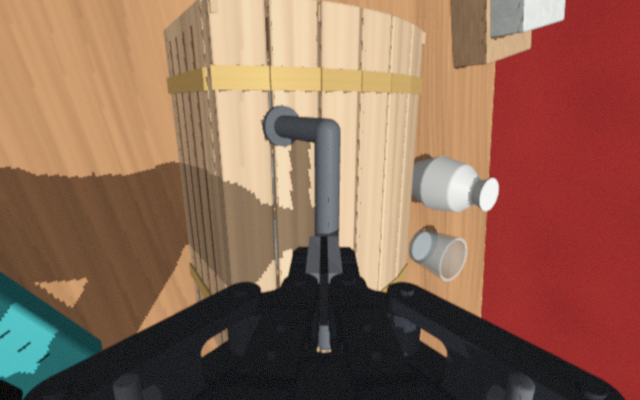

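The width reads 0, so the bar isn't between the pads. Checking the side view.

```bash
python3 - <<'E'
from h import *
s=cv2.imread('pics/s8.png'); cv2.imwrite('pics/s8z.png',cv2.resize(s[120:240,200:335],None,fx=5,fy=5,interpolation=cv2.INTER_CUBIC))
m=cm('side')
for P in (BAR-.055*np.array([-EX[1],EX[0],0]),BAR,observe()['tcp_pos']): print((proj(m,P)-[200,120])*5, proj(cm('wrist'),P))
E
```

```text
[358.2148338  318.02042117] [326.93967861 338.22207507]
[308.80066769 268.84596162] [327.09538524 244.49260968]
[325.79117661 281.92989391] [324.09924959 231.06727094]
```

View pics/s8z.png

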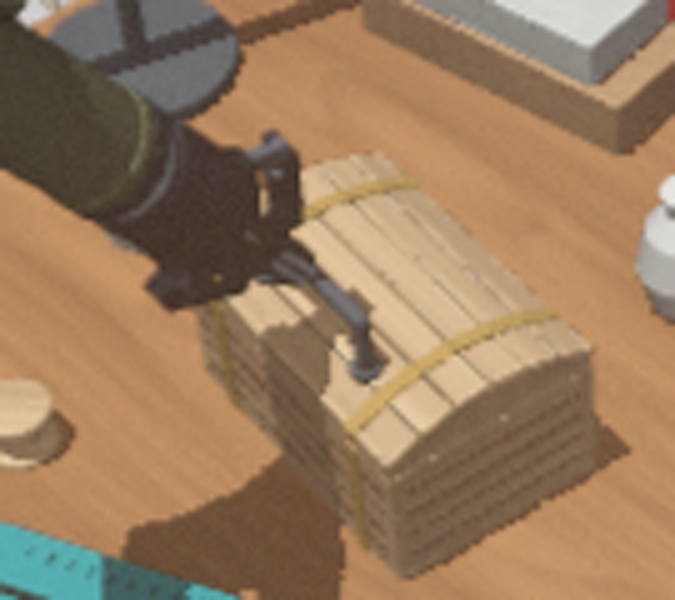

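```bash
python3 - <<'E'
from h import *
s=cv2.imread('pics/w8.png'); z=cv2.resize(s[200:370,265:385],None,fx=3.5,fy=3.5,interpolation=cv2.INTER_CUBIC)
z=np.clip(z.astype(float)*1.8,0,255).astype(np.uint8); cv2.imwrite('pics/w8z.png',z)
for n in('side','top'):
  c,Rm,t=cm(n); print(n,-Rm.T@t)
s=observe(); print(s['gripper_width'],s['tcp_pos'],s['tool_rot'])
E
```

```text
side [-0.14584121 -0.63704394  1.20628173]
top [0.44703012 0.05275883 1.40514983]
-0.00034999259601153286 [0.50094781 0.22001686 0.15486729] [0.72288146 0.62227325 0.19718435 0.22657612]
```

View pics/w8z.png

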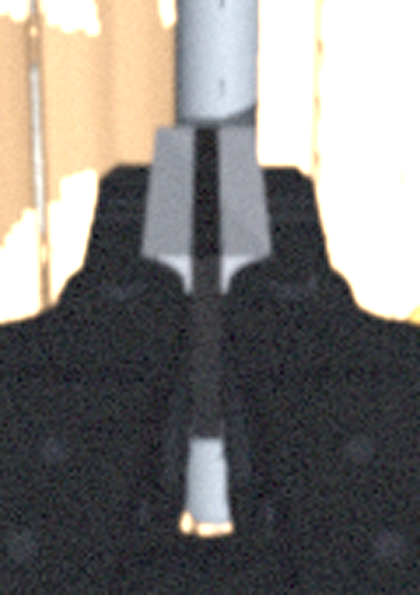

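```bash
python3 - <<'E'
from h import *
a=cv2.imread('pics/s6.png')[155:205,235:295]; b=cv2.imread('pics/s8.png')[155:205,235:295]
z=np.hstack([cv2.resize(x,(400,333),interpolation=cv2.INTER_CUBIC) for x in (a,b)])
z=np.clip(z.astype(float)*1.5,0,255).astype(np.uint8)
m=cm('side'); q=(proj(m,observe()['tcp_pos'])-[235,155])*6.667; print(q, (proj(m,BAR)-[235,155])*6.667)
cv2.imwrite('pics/s68.png',z)
E
```

```text
[201.06495489 142.58032054] [178.4098103  125.13420522]
```

View pics/s68.png

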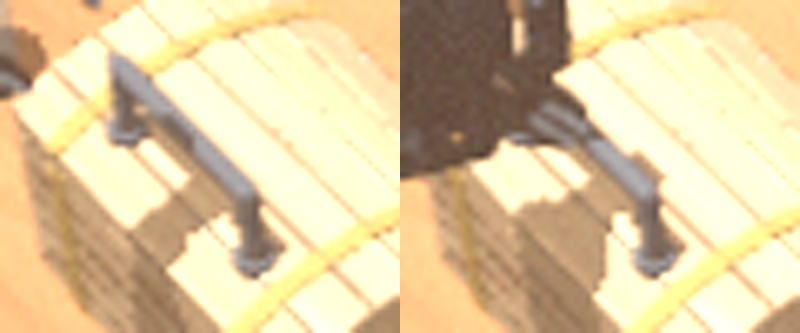

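```bash
python3 - <<'E'
from h import *
m=cm('wrist'); s=observe(); Rt=R.from_quat(s['tool_rot']).as_matrix()
for b in (0,10,20,30,40):
    for dx in (-11,0,11):
        print(b,dx,proj(m,s['tcp_pos']+Rt@np.array([dx,0,-b])/1e3).round(1),end=' ')
    print()
print('bar in tool',Rt.T@(BAR-s['tcp_pos']))
a=Rt.T@np.array([-EX[1],EX[0],0]);print(a)
E
python3 -m jog '0 0 0 0 0 0; 0 0 0 0 0 0' 

```

```text
0 -11 [324.1 249.3] 0 0 [324.1 231.1] 0 11 [324.1 212.3] 
10 -11 [324.1 257.4] 10 0 [324.1 238.4] 10 11 [324.1 218.6] 
20 -11 [324.2 266.5] 20 0 [324.2 246.5] 20 11 [324.2 225.7] 
30 -11 [324.2 276.8] 30 0 [324.2 255.7] 30 11 [324.2 233.8] 
40 -11 [324.3 288.3] 40 0 [324.2 266.1] 40 11 [324.2 242.9] 
bar in tool [ 0.00103875  0.00145082 -0.01988645]
[ 9.99993645e-01 -3.27687982e-04  3.55009279e-03]
time_s: 10.92
tcp_pos: [0.5009, 0.22, 0.1548]
tool_rot: [0.723, 0.622, 0.197, 0.227]
wrist_force: [0.3, 0.7, 0.2]
gripper_width: -0.0002
```

The images show the real fingertips ending about 30 mm behind the reported TCP along the tool axis: they stop at v≈236, where the near edge should be at v≈212. So the pads closed above the bar. I'll open, advance and look again.

```bash
python3 -m jog '0 0 0 0 0 0; 0 0 0 0 0 0; 0 0 0 0 0 0; 0 0 0 0 0 0; 0 0 0 0 0 0' 0.5
python3 - <<'E'
from h import *
cv2.imwrite('pics/w9.png',grab_frame('wrist')); b=grab_frame('side'); b=b[135:205,225:295]
z=np.clip(cv2.resize(b,(560,560),interpolation=cv2.INTER_CUBIC)*1.5,0,255); 
m=cm('side'); s=observe(); Rt=R.from_quat(s['tool_rot']).as_matrix()
for k in (0,30):
  for y in (-21,21):
    q=(proj(m,s['tcp_pos']+Rt@np.array([0,y,-k])/1e3)-[225,135])*8; print(k,y,q); cv2.circle(z,tuple(int(v) for v in q),4,(0,0,255) if k==0 else (0,255,0),1)
cv2.imwrite('pics/s9.png',z)
w=cv2.imread('pics/w9.png'); m=cm('wrist')
for k in (0,30):
  for y in (-21,21):
   for x in (-11,11):
    q=proj(m,s['tcp_pos']+Rt@np.array([x,y,-k])/1e3); cv2.circle(w,tuple(int(v) for v in q),3,(0,0,255) if k==0 else (0,255,0),1)
cv2.imwrite('pics/w9m.png',w)
E
```

```text
time_s: 11.33
tcp_pos: [0.501, 0.22, 0.1547]
tool_rot: [0.723, 0.622, 0.197, 0.227]
wrist_force: [0.8, 0.8, -0.1]
gripper_width: 0.0428
0 -21 [288.09707888 372.07616041]
0 21 [354.85635427 290.5513402 ]
30 -21 [245.04069452 347.5741925 ]
30 21 [312.82224471 264.58180277][ WARN:0@4.835] global loadsave.cpp:1063 imwrite_ Unsupported depth image for selected encoder is fallbacked to CV_8U.
```

View pics/s9.png

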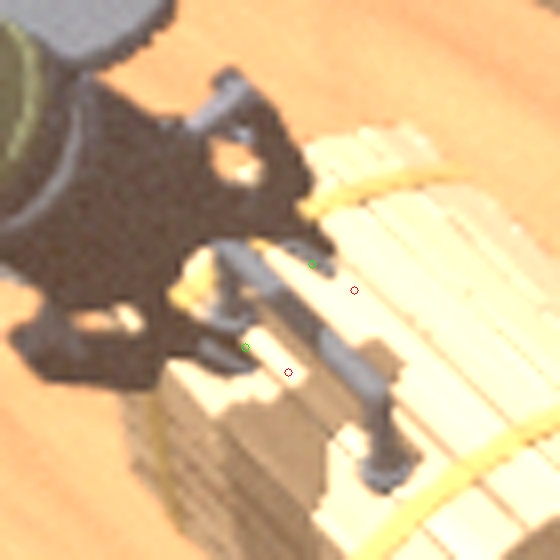

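View pics/w9m.png

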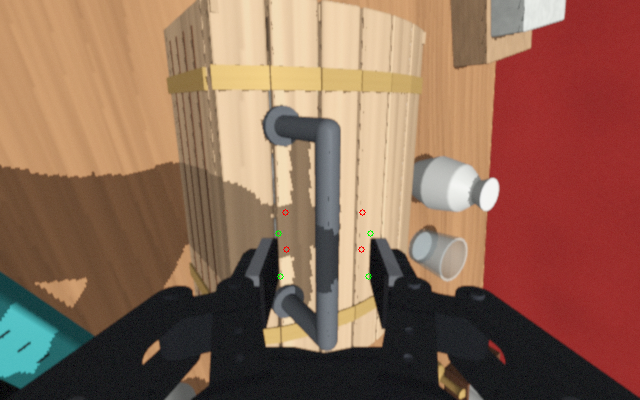

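Both views confirm it: the tips sit at the green marks, about 28 mm behind the reported TCP. I'll advance 22 mm along the tool.

```bash
python3 -m jog '0 1 7 0 0 0; 0 1 14 0 0 0; 0 1 22 0 0 0; 0 1 22 0 0 0; 0 1 22 0 0 0; 0 1 22 0 0 0'
python3 -m jog '0 0 0 0 0 0; 0 0 0 0 0 0; 0 0 0 0 0 0; 0 0 0 0 0 0; 0 0 0 0 0 0; 0 0 0 0 0 0' 1 40
python3 - <<'E'
from h import *
cv2.imwrite('pics/w10.png',grab_frame('wrist'))
s=observe();print(s['tcp_pos'],s['wrist_force'],s['joints']); Rt=R.from_quat(s['tool_rot']).as_matrix(); print(Rt.T@(BAR-s['tcp_pos']))
E
```

```text
time_s: 11.93
tcp_pos: [0.5142, 0.2177, 0.1368]
tool_rot: [0.723, 0.622, 0.197, 0.227]
wrist_force: [-0.2, -0.3, 0.0]
gripper_width: 0.0426
time_s: 12.43
tcp_pos: [0.5146, 0.2181, 0.1379]
tool_rot: [0.723, 0.622, 0.198, 0.227]
wrist_force: [0.4, -2.1, 4.1]
gripper_width: 0.0102
[0.51459938 0.21809149 0.1378937 ] [ 0.39330626 -1.62666613  4.18561154] [ 0.6050856   0.22106474  2.07825332 -0.86718272  0.53771294  1.44776399]
[ 9.83514793e-04 -8.61527415e-05 -4.16968924e-02]
```

View pics/w10.png

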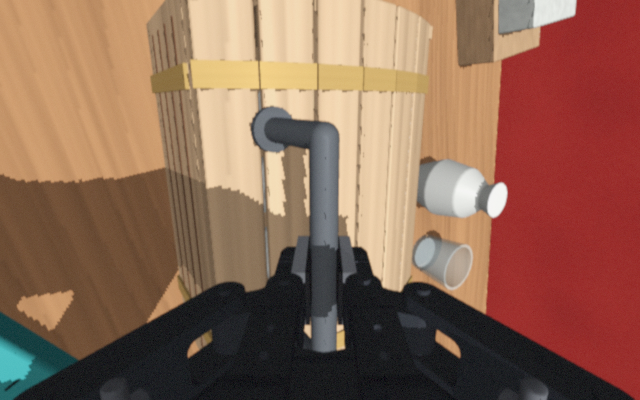

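Gripped: width is 10 mm on the 12 mm bar, which sits between the pads. Now I'll compute the arc about the hinge.

```bash
cat > arc.py <<'E'
from h import *
import sys
def arc(degs):
    s=observe(); Rt=R.from_quat(s['tool_rot']).as_matrix(); p=s['tcp_pos']; EY=np.array([-EX[1],EX[0],0])
    H=HINGE
    for a in degs:
        Q=R.from_rotvec(EY*np.radians(a)).as_matrix(); d=Rt.T@(H+Q@(p-H)-p)*1e3
        print(a,d.round(1),(Rt.T@(EY*np.radians(a))).round(4), 'world',(H+Q@(p-H)).round(3))
arc([float(x) for x in sys.argv[1:]])
E
python3 arc.py 2 4 6 8 10 12 14 16 18 20 22 24 50
```

```text
2.0 [ 0.   3.2 -2.2] [ 0.0349 -0.      0.0001] world [0.516 0.218 0.142]
4.0 [ 0.   6.6 -4.3] [ 0.0698 -0.      0.0003] world [0.517 0.218 0.145]
6.0 [ 0.  10.  -6.3] [ 0.1047 -0.      0.0004] world [0.519 0.217 0.149]
8.0 [ 0.  13.4 -8.2] [ 1.396e-01 -1.000e-04  5.000e-04] world [0.521 0.217 0.152]
10.0 [ 0.  16.9 -9.9] [ 1.745e-01 -1.000e-04  6.000e-04] world [0.523 0.217 0.156]
12.0 [  0.1  20.5 -11.5] [ 2.094e-01 -1.000e-04  8.000e-04] world [0.525 0.217 0.159]
14.0 [  0.1  24.2 -13. ] [ 2.443e-01 -1.000e-04  9.000e-04] world [0.527 0.216 0.162]
16.0 [  0.1  27.8 -14.4] [ 2.793e-01 -1.000e-04  1.000e-03] world [0.529 0.216 0.166]
18.0 [  0.1  31.6 -15.6] [ 3.142e-01 -1.000e-04  1.200e-03] world [0.531 0.216 0.169]
20.0 [  0.1  35.3 -16.7] [ 3.491e-01 -1.000e-04  1.300e-03] world [0.534 0.215 0.172]
22.0 [  0.1  39.1 -17.7] [ 3.84e-01 -2.00e-04  1.40e-03] world [0.536 0.215 0.175]
24.0 [  0.1  43.  -18.5] [ 4.189e-01 -2.000e-04  1.500e-03] world [0.539 0.214 0.178]
50.0 [  0.1  93.6 -17. ] [ 8.727e-01 -4.000e-04  3.200e-03] world [0.581 0.208 0.206]
```

```bash
python3 -m jog '0 1.6 -1.1 0.017 0 0; 0 3.2 -2.2 0.035 0 0; 0 5 -3.3 0.052 0 0; 0 6.6 -4.3 0.07 0 0; 0 10 -6.3 0.105 0 0; 0 13.4 -8.2 0.14 0 0; 0 16.9 -9.9 0.175 0 0; 0 20.5 -11.5 0.209 0 0.001; 0 24.2 -13 0.244 0 0.001; 0 27.8 -14.4 0.279 0 0.001; 0 31.6 -15.6 0.314 0 0.001; 0 35.3 -16.7 0.349 0 0.001; 0 35.3 -16.7 0.349 0 0.001; 0 35.3 -16.7 0.349 0 0.001'
python3 - <<'E'
from h import *
s=observe();Rt=R.from_quat(s['tool_rot']).as_matrix(); b=s['tcp_pos']+Rt@[-.0,0,-.0417]
v=b-HINGE; print('bar',b,'r',np.hypot(v@EX,v[2]),'ang',np.degrees(np.arctan2(v[2],-v@EX))-28.98, s['wrist_force'],s['moment'],s['joints'],s['gripper_width'])
cv2.imwrite('pics/s11.png',grab_frame('side'))
E
python3 arc.py 2 4 6 8 10 12 14 16 18 20 22 24 26 28 30
```

```text
time_s: 13.65
tcp_pos: [0.5324, 0.2153, 0.1709]
tool_rot: [0.752, 0.646, 0.086, 0.096]
wrist_force: [-3.7, 1.8, 2.5]
gripper_width: 0.0106
bar [0.52187874 0.21672977 0.21122647] r 0.14864181615278776 ang 19.46205120987778 [-3.73630918  1.7573828   2.53131242] [0.24973794 0.56054134 0.03043618] [ 0.40140581  0.23051979  1.74854161 -0.16191083  0.9453094   0.63316412] 0.010604185876239276
2.0 [ 0.   3.2 -2.3] [ 0.0349 -0.      0.0001] world [0.535 0.215 0.174]
4.0 [ 0.   6.5 -4.5] [ 0.0698 -0.0001  0.0003] world [0.537 0.215 0.177]
6.0 [ 0.   9.9 -6.5] [ 1.047e-01 -1.000e-04  4.000e-04] world [0.54  0.214 0.18 ]
8.0 [ 0.  13.3 -8.5] [ 1.396e-01 -1.000e-04  5.000e-04] world [0.543 0.214 0.182]
10.0 [  0.1  16.8 -10.3] [ 0.1745 -0.0002  0.0007] world [0.546 0.213 0.185]
12.0 [  0.1  20.4 -12. ] [ 2.094e-01 -2.000e-04  8.000e-04] world [0.549 0.213 0.188]
14.0 [  0.1  24.  -13.5] [ 2.443e-01 -2.000e-04  9.000e-04] world [0.552 0.212 0.19 ]
16.0 [  0.1  27.7 -15. ] [ 0.2793 -0.0003  0.0011] world [0.555 0.212 0.192]
18.0 [  0.1  31.4 -16.3] [ 3.142e-01 -3.000e-04  1.200e-03] world [0.558 0.211 0.194]
20.0 [  0.1  35.1 -17.5] [ 3.491e-01 -3.000e-04  1.300e-03] world [0.561 0.211 0.197]
22.0 [  0.1  38.9 -18.5] [ 0.384  -0.0004  0.0015] world [0.565 0.21  0.199]
24.0 [  0.1  42.8 -19.4] [ 4.189e-01 -4.000e-04  1.600e-03] world [0.568 0.21  0.2  ]
26.0 [  0.1  46.6 -20.2] [ 0.4538 -0.0005  0.0017] world [0.572 0.209 0.202]
28.0 [  0.1  50.5 -20.9] [ 0.4887 -0.0005  0.0019] world [0.575 0.209 0.204]
30.0 [  0.1  54.5 -21.4] [ 5.236e-01 -5.000e-04  2.000e-03] world [0.579 0.208 0.205]
```

View pics/s11.png

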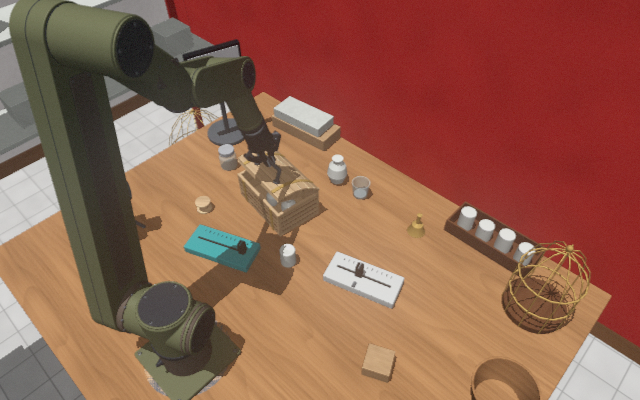

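The lid is opening with low forces, at about 19.5° so far. I'll continue another 30°.

```bash
python3 -m jog '0 3.2 -2.3 0.035 0 0; 0 6.5 -4.5 0.07 0 0; 0 9.9 -6.5 0.105 0 0; 0 13.3 -8.5 0.14 0 0; 0 16.8 -10.3 0.175 0 0.001; 0 20.4 -12 0.209 0 0.001; 0 24 -13.5 0.244 0 0.001; 0 27.7 -15 0.279 0 0.001; 0 31.4 -16.3 0.314 0 0.001; 0 35.1 -17.5 0.349 0 0.001; 0 38.9 -18.5 0.384 0 0.001; 0 42.8 -19.4 0.419 0 0.002; 0 46.6 -20.2 0.454 0 0.002; 0 50.5 -20.9 0.489 0 0.002; 0 54.5 -21.4 0.524 0 0.002; 0 54.5 -21.4 0.524 0 0.002; 0 54.5 -21.4 0.524 0 0.002'
cat > chk.py <<'E'
from h import *
s=observe();Rt=R.from_quat(s['tool_rot']).as_matrix(); b=s['tcp_pos']+Rt@[-.0,0,-.0417]
v=b-HINGE; print('bar',b,'r',np.hypot(v@EX,v[2]),'ang',np.degrees(np.arctan2(v[2],-v@EX))-28.98, s['wrist_force'],s['moment'],s['joints'],s['gripper_width'])
E
python3 chk.py; python3 - <<'E'
from h import *
cv2.imwrite('pics/s12.png',grab_frame('side'));cv2.imwrite('pics/w12.png',grab_frame('wrist'));cv2.imwrite('pics/t12.png',grab_frame('top'))
x=cv2.imread('pics/s12.png')[110:240,200:360]; cv2.imwrite('pics/s12z.png',cv2.resize(x,None,fx=4,fy=4,interpolation=cv2.INTER_CUBIC))
E
```

```text
time_s: 15.12
tcp_pos: [0.5803, 0.208, 0.2057]
tool_rot: [0.752, 0.646, -0.084, -0.101]
wrist_force: [-0.7, 0.8, 3.2]
gripper_width: 0.0102
bar [0.59105902 0.20620301 0.24592196] r 0.1487038696342852 ang 49.91989373466346 [-0.70753512  0.75587647  3.21590662] [ 0.06420905  0.22464221 -0.02746356] [0.21321184 0.50266609 1.2138918  0.09672189 1.6706676  0.36226911] 0.010151315336635137
```

View pics/s12z.png

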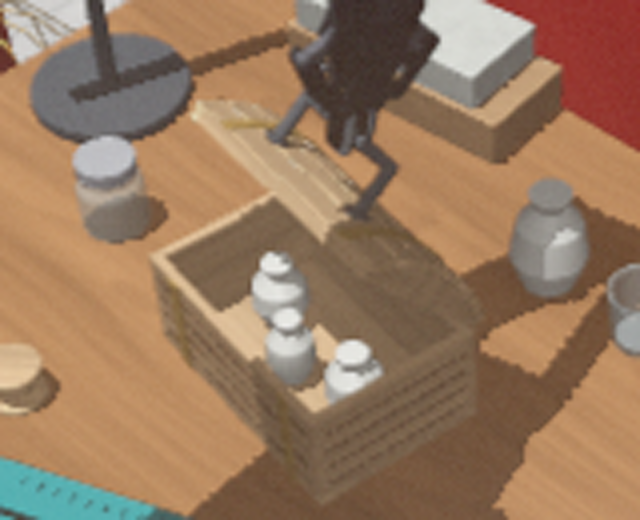

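View pics/w12.png

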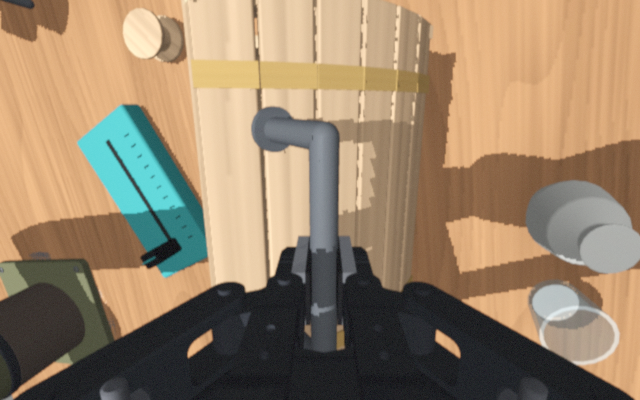

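View pics/t12.png

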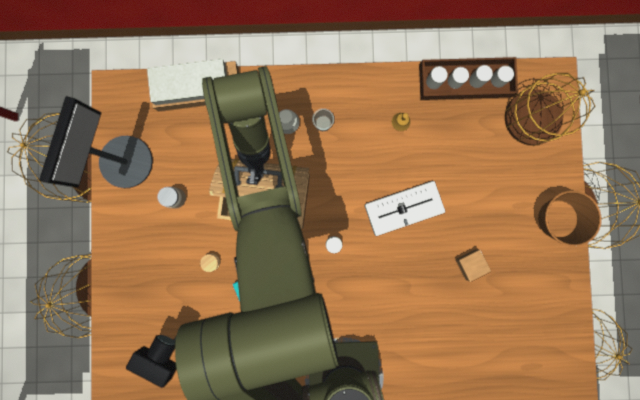

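The lid is open with the handle still held, and the bystanders haven't moved (jar 170,197; vase 288,120; votive 323,120; bell 401,121; candle 334,244; box 474,264). I'll check the angle and the dimmer independently.

```bash
python3 - <<'E'
from h import *
m=cm('side'); EY=np.array([-EX[1],EX[0],0])
for a in (40,45,50,55): print(a,proj(m,bar_at(np.radians(a))-.055*EY), proj(m,bar_at(np.radians(a))+.055*EY))
im=cv2.imread('pics/t12.png'); cv2.imwrite('pics/t12z.png',cv2.resize(im[180:240,370:450],None,fx=8,fy=8,interpolation=cv2.INTER_CUBIC))
im=cv2.imread('pics/s12.png'); cv2.imwrite('pics/s12d.png',cv2.resize(im[250:310,320:410],None,fx=7,fy=7,interpolation=cv2.INTER_CUBIC))
E
```

```text
40 [290.75561487 156.88291726] [270.3690647  138.42066577]
45 [293.97154975 154.1548493 ] [273.48191119 135.82405806]
50 [297.27750417 151.65870036] [276.6942951  133.46117252]
55 [300.64153395 149.41686304] [279.97537127 131.35300027]
```

View pics/t12z.png

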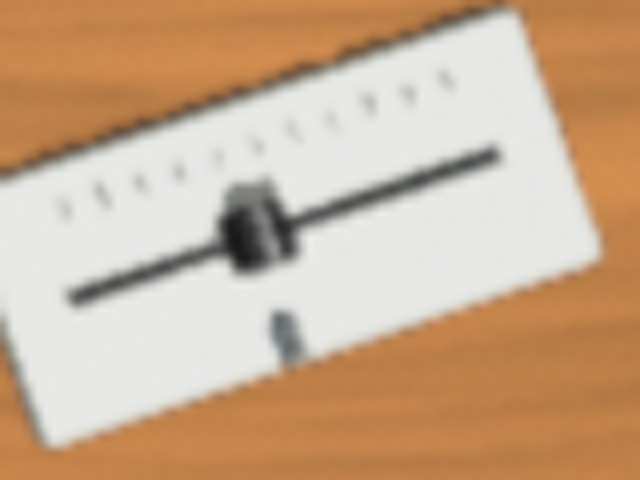

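View pics/s12d.png

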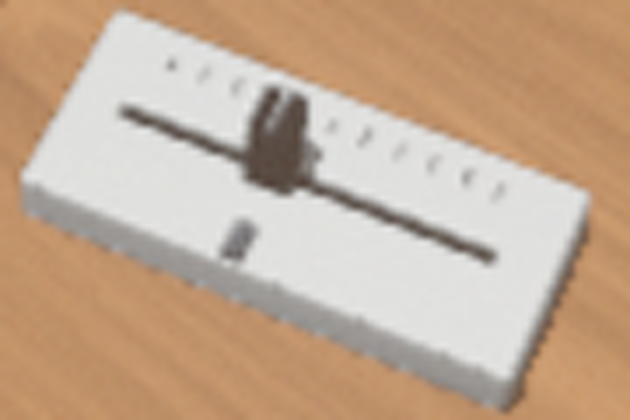

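The side view puts the near bar end at about (298,152), against a predicted (297.3,151.7) at 50°. The dimmer is unchanged. I'll let it settle, check once more and hand in.

```bash
python3 -m jog '0 0 0 0 0 0; 0 0 0 0 0 0; 0 0 0 0 0 0; 0 0 0 0 0 0; 0 0 0 0 0 0; 0 0 0 0 0 0' && python3 chk.py && python3 -c "
from workcell import *
print(sign_off())"; 
```

```text
time_s: 15.77
tcp_pos: [0.5797, 0.208, 0.2056]
tool_rot: [0.752, 0.646, -0.084, -0.101]
wrist_force: [-1.3, -0.0, -1.6]
gripper_width: 0.01
bar [0.59045897 0.20626705 0.24584855] r 0.14874913483772248 ang 49.68657545601242 [-1.33016125 -0.00316485 -1.61452317] [ 0.18485519 -0.03436738 -0.05222375] [0.21358182 0.50180693 1.21555188 0.09659845 1.66964504 0.36204434] 0.009975918877468664
the job is handed in; nothing more can be done
None
```

I slid the white dimmer's grip level with the pointer and let go, then lifted the lid by its handle to about 50° and handed in at about 15.8 s with the gripper still holding it there.

**Last checks**
- **Dimmer:** the wrist and top cameras both put the grip's middle about 1 mm past the pointer's line. I left it, as that is within the camera calibration.
- **Lid:** the arm pose gave 49.7°, and the handle in the side view matched about 50°. It was steady, with wrist forces under about 4 N.
- **Bystanders:** by eye in the last top view, those visible stood where they had at the start. I did not measure them.

**What disagreed**
- **Fingertip position:** the images showed the real fingertips roughly 25–30 mm short of the reported tool point. My first grasp therefore closed on nothing just above the handle, with no contact force. I advanced 22 mm and the second grasp held.
- **Dimmer grasp depth:** for the same reason the dimmer's grip was probably held only near its top. It still moved properly, though about 1.5 mm farther than commanded.

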